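# Load the topping crusher and hold its dead-man lever at run

## Task

Lift the crusher's loading tray by its handle bar so that all four waffle chunks slide off into the hopper, and lay the tray back down flat. Then press the dead-man lever on the separate control half-way down, so that it is level with the ribs on its posts - never pressed right through, which trips the machine - and finish with the gripper still holding it there. Leave the other things on the table alone.

Things in the scene. Friction and masses are not known exactly. Their poses are not given: they have to be found in the camera images.
- crusher: Topping crusher, fixed: white housing towards the robot, open steel hopper behind it, hinged loading tray on top. Origin: middle of its underside on the table; +x points away from the robot, from tray to hopper; z up. The tray hinge runs along y at x = +18, z = 125 mm in this frame. Reaches from x = -164 mm (handle bar) to +144 mm, 132 mm wide, far hopper wall 172 mm high.
- load_tray (a joint): Angle of the steel loading tray (rad): 0 = flat, grows as its handle end is lifted, stop at 1.15. Tray 130 long x 116 wide, walls about 20 mm high on both sides and at the handle end, open at the hinge end, where pieces slide off into the hopper (steel and waffle: friction about 0.6). 0.25 kg, turns freely, falls flat if let go.
- tray_bar (a point): Middle of the tray's black handle bar: round, 13 mm thick, 96 mm long, parallel to the hinge, 175 mm from it on the robot's side; axis 125 mm above the table when the tray is flat. Two thin stems 45 mm either side of its middle carry it; 38 mm free between bar and tray, at least 80 mm free below. Can turn in the grip.
- hopper (a point): Middle of the hopper's floor, 28 mm above the table, axes as the crusher's. Inside 124 mm (x) by 122 mm (y); side walls rise 114 mm above this point, wall at the tray's side 86 mm, far wall 144 mm.
- deadman (a joint): Angle of the spring-loaded dead-man lever (rad): 0 = let up (lever slopes 0.22 rad up towards the robot), 0.22 = lever level (half travel, the run position), 0.44 = pressed right through onto its stop. A spring returns it at once; at the grip it takes about 3 N to start, 5.5 N at level and 8.5 N at the stop.
- lever_grip (a point): Middle of the lever's black cross grip: round bar 18 mm thick, 60 mm long along the control's y, 115 mm from the pivot on the robot's side. Its axis is 110 mm above the table when let up, 85 mm when level, 60 mm when pressed through. A thin steel post (124 mm high) stands 40 mm to either side of the middle, with a black rib at the level height, 85 mm.
- control: Dead-man control, fixed, left or right of the crusher: white block 165 x 74 mm, top at 46 mm, with the lever pivoted on two cheeks at its far end (x = +60, z = 85 mm in this frame). Origin: middle of its underside on the table; x points away from the robot along the lever to the pivot, z up.
- waffle1: Waffle chunk 1 of 4 (all alike): tan, 30 x 26 x 16 mm, about 20 g, lies loose on the loading tray. Origin at the middle of its underside.
- waffle2: Waffle chunk 2 of 4 (all alike): tan, 30 x 26 x 16 mm, about 20 g, lies loose on the loading tray. Origin at the middle of its underside.
- waffle3: Waffle chunk 3 of 4 (all alike): tan, 30 x 26 x 16 mm, about 20 g, lies loose on the loading tray. Origin at the middle of its underside.
- waffle4: Waffle chunk 4 of 4 (all alike): tan, 30 x 26 x 16 mm, about 20 g, lies loose on the loading tray. Origin at the middle of its underside.
- dish: Bystander, leave alone: small open ceramic dish 71 x 94 x 47 mm, between the crusher and the control, towards the robot. Origin at the middle of its underside.
- tape: Bystander, leave alone: roll of tape lying flat, 52 dia x 18 mm, near the front of the table, to the left. Origin at the middle of its underside.

How it is judged:
On the way, in this order (a step that is already met when the one before it is completed fails the run):
1. all four waffle chunks are in the hopper (x of waffle1 in the frame of hopper between -0.062 and 0.062 m and y of waffle1 in the frame of hopper between -0.061 and 0.061 m and z of waffle1 in the frame of hopper between -0.01 and 0.075 m and x of waffle2 in the frame of hopper between -0.062 and 0.062 m and y of waffle2 in the frame of hopper between -0.061 and 0.061 m and z of waffle2 in the frame of hopper between -0.01 and 0.075 m and x of waffle3 in the frame of hopper between -0.062 and 0.062 m and y of waffle3 in the frame of hopper between -0.061 and 0.061 m and z of waffle3 in the frame of hopper between -0.01 and 0.075 m and x of waffle4 in the frame of hopper between -0.062 and 0.062 m and y of waffle4 in the frame of hopper between -0.061 and 0.061 m and z of waffle4 in the frame of hopper between -0.01 and 0.075 m), for 0.2 s.
2. the loading tray lies flat again (value of joint load_tray below 0.08 rad), for 0.2 s.
3. the gripper holds the dead-man lever level for a second (value of joint deadman between 0.15 and 0.29 rad and contact force between the fingers and control above 1 N), for 1 s.
At the end, for the whole second after the job is handed in: All four chunks are inside the hopper, below its walls; the tray is flat (within 0.08 rad); the dead-man lever is level within 0.07 rad (joint 0.15 to 0.29) and still, held by the fingers, which push on it with more than 1 N (all of step 1 and all of step 3 and value of joint load_tray below 0.08 rad and velocity of joint deadman between -0.1 and 0.1 rad/s); the arm keeps its last pose, push and grip.
It fails at once if the dead-man lever is pressed right through (beyond 0.41 rad) (value of joint deadman above 0.41 rad).
It fails at once if a bystander is moved by more than 30 mm (distance of any of dish, tape from where it was at the start of the episode above 0.03 m).
It also fails if it takes over 56 s, if anything falls off the work surface, if the arm or the gripper's body presses on something with over 40 N, if the wrist force passes 120 N, or if a joint passes its speed limit or range.

## Robot

A 6-joint arm with a two-finger parallel gripper is mounted at the origin on a cart in front of the work surface, level with it; the furniture and walls round the work are solid. World frame = base frame: x ahead of the robot, y to its left, z up, the work surface at z = 0. Lengths are in m, angles in rad, forces in N, time in s.
With the tool pointing down it reaches from about 0.375 to 0.925 m from the base axis. Payload 5.7 kg.
Tool frame: the origin (TCP) lies at the very end of the fingers, on their centre line; the grasp point (between the pads) lies 19 mm behind it; z points along the fingers, y is the line along which they close (so a half turn about z gives the same grasp; the last joint's range is limited). The gripper opens to 85 mm and grips with 20 to 120 N. Pads are 22 mm wide; open, the fingers measure 114 mm over their backs; the gripper's body (76 mm by 85 mm) begins 54 mm behind the grasp point. The pads swing forward as they close: fully open they stand 13 mm farther back than shut.
Start: joints at [-1.285, 0.359, 1.51, -0, 1.272, -0.115], TCP at [0.234, -0.552, 0.231] pointing down, gripper open.
Joint ranges: [-2.97, 2.97], [-1.01, 2.36], [0.21, 2.38], [-0.96, 4.11], [0.2, 2.71], [-2.98, 2.98]. Speed limits (rad/s): [2.39, 2.39, 3.14, 3.14, 3.14, 3.14].

## Interface

Orientations are given as a unit quaternion [x, y, z, w].
In Python, from cell import arm, imaging, job, regions_of gives the robot as it stands.
- The arm moves only by the tool servo_tool, never from a script. Its argument "increments" is a list of rows, each an object of numbers: "dx", "dy", "dz": the shift along the tool's x, y, z in units of 0.8 m (1.0 is 0.8 m); "ax", "ay", "az": the turn, a rotation vector about the tool's x, y, z in units of 90 degrees (1.0 is 90 degrees); "hand": the opening, from -1 (shut) to 1 (fully open). In form: [{"dx": .., "dy": .., "dz": .., "ax": .., "ay": .., "az": .., "hand": ..}, ...]. A call has 1 to 8 rows; each row is the pose to reach, as a shift and turn from the pose commanded when the call began, along the tool's axes at that moment; what a row does not reach only later rows make up. A row lasts 1/12 s, in which the tool goes at most 41.7 mm and 7.16 degrees, less where a joint would pass 70% of its speed; a pose out of reach is approached as far as the arm can. A call with a number of a shift or a turn outside -1 to 1 is refused whole. A call with a gripper value outside its range is refused whole. The fingers move at their own pace and stop on an object; "newtons" is the grip in N (left out, the last holds). Time passes only in rows, so rows that repeat a pose let the fingers close. It gives the time, the measured TCP pose, the force, the opening and the grip force at its end, in the units of the state.
- arm.state(): the state, without advancing time (a new reading comes with each control period).
- imaging.capture(name): name is "side" or "top"; returns a dict with "pixels" (384x512x3 uint8, red, green, blue), "K" (3x3 intrinsics, pixels), "cam_to_world" (4x4, takes a point from camera to world coordinates). Camera axes: x right, y up, looking along -z (the intrinsics and any distortion apply to the point x, -y, -z); pixel columns grow to the right and rows downward; lengths in m; the calibration is good to about 2 mm. A picture is of the moment at which its call begins. There is no depth.
- job.close_job(): hands the job in; it is judged then, once.
Trained networks look in the newest picture that a camera, given by its name, has taken for a name from the list of things; names that differ only in an ending like _2 or _b are one class to them, and where a whole thing is asked for, a point or a joint stands for the part that bears it (a point fixed in the world has none). Each returns a list of dicts, best first, with "p" (0 to 1); they miss things now and then, are a little off and sometimes report something else, mostly with a low value. They report only what shows in the picture. A call takes as long as a camera call.
- regions_of(camera, query): "pixels" (384x512 bool, what is visible of it) and "uv" ([column, row] in pixels, amid what is visible of it).
The state is a dict: "t": time; "q": joint angles; "qd": joint speeds; "tau": joint torques, N m; "ee_pos": TCP position; "tcp_rot": TCP orientation; "wrist_force": force on the tool from outside, world axes, zero at the start; "moment": the same for the moment, N m; "opening": opening from 0.0 (shut) to 1.0 (fully open); "grasp_force": force on a finger pad.
Only numpy, scipy, OpenCV 4.12 (cv2) and the standard library are available. Lean on these libraries where they do the work, as an engineer would, in place of code of your own. Each camera call takes 0.05 s, during which the arm holds its last target. There are 200 camera calls.

## Working session

There is one attempt and no reset: what is moved stays moved. The work goes in short steps, Python scripts to look and compute and a tool call to move; the robot and the scene stay as the last step left them, time stands still between calls to the robot, and variables do not carry over. Pictures are saved under pics/ and viewed, at most 10 in all, crops included, and the job is handed in when it is done.

Besides the shell and the picture viewer there is one more tool, called after "Request:" as name([rows], argument=value, ...), one row to a line, values as JSON. servo_tool: Moves the arm, as the interface text tells. Shifts and turns lie within -1 to 1; 1 stands for 0.8 m of shift or 90 degrees of turn. Its arguments: {"type":"object","properties":{"increments":{"type":"array"},"newtons":{"type":"number"}},"required":["increments"]}

```bash
mkdir -p pics; ls; cat > h.py <<'E'
import numpy as np,cv2
from cell import arm,imaging,job,regions_of
def ray(c,uv):
    K=np.array(c["K"]);T=np.array(c["cam_to_world"])
    d=np.linalg.inv(K)@[uv[0],uv[1],1]; d=T[:3,:3]@[d[0],-d[1],-d[2]]
    return T[:3,3],d
def atz(c,uv,z):
    o,d=ray(c,uv); return o+d*(z-o[2])/d[2]
def proj(c,p):
    K=np.array(c["K"]);T=np.array(c["cam_to_world"])
    q=T[:3,:3].T@(np.array(p)-T[:3,3]); q=K@[q[0],-q[1],-q[2]]; return q[:2]/q[2]
E
python3 - <<'E'
from h import *
print(arm.state())
for n in ("side","top"):
    c=imaging.capture(n); print(n,{k:(np.round(v,3).tolist()) for k,v in c.items() if k!="pixels"})
    cv2.imwrite(f"pics/{n}0.png",c["pixels"][:,:,::-1])
    for q,z in (("tray_bar",.125),("load_tray",.125),("lever_grip",.11),("crusher",.1),("control",.046),("deadman",.1),("dish",.03),("tape",.018),("waffle1",.14)):
        for r in regions_of(n,q)[:4]:
            ys,xs=np.nonzero(r["pixels"]); print(n,q,round(r["p"],2),np.round(r["uv"]),len(xs),xs.min(),xs.max(),ys.min(),ys.max(),np.round(atz(c,r["uv"],z),3))
E
```

```text
pics
{'t': 0.0, 'q': array([-1.28511765e+00,  3.59511953e-01,  1.51145481e+00,  2.31339871e-05,
        1.27246869e+00, -1.15102439e-01]), 'qd': array([ 0.00053541,  0.00170595,  0.00145836, -0.0001609 ,  0.00030392,
       -0.00013032]), 'tau': array([ 1.27865955e-03, -5.27616441e+01, -2.78620148e+01,  2.74207332e-04,
        1.30900182e-02, -3.96416084e-06]), 'ee_pos': array([ 0.23388889, -0.55179733,  0.23044092]), 'tcp_rot': array([ 9.79989174e-01,  1.99048661e-01, -6.74762814e-05, -9.18990139e-04]), 'wrist_force': array([-0.84098172, -0.79079797, -0.49178482]), 'moment': array([-0.00611936, -0.06084134,  0.0173101 ]), 'grasp_force': 0.0, 'opening': 1.0014851173676065}
side {'K': [[385.983, 0.0, 259.809], [0.0, 385.983, 190.247], [0.0, 0.0, 1.0]], 'cam_to_world': [[0.999, 0.012, -0.034, 0.505], [-0.035, 0.573, -0.819, -0.763], [0.01, 0.82, 0.573, 0.605], [0.0, 0.0, 0.0, 1.0]]}
side tray_bar 0.62 [291. 241.] 3345 230 339 212 269 [ 0.585 -0.239  0.125]
side load_tray 0.91 [288. 242.] 3276 230 339 212 269 [ 0.579 -0.243  0.125]
side lever_grip 0.81 [298. 171.] 355 273 324 160 178 [0
[... 1095 characters left out ...]
ver_grip 0.74 [182. 169.] 789 164 195 128 189 [0.61  0.037 0.11 ]
top crusher 0.58 [322. 146.] 10615 281 363 74 238 [ 0.663 -0.241  0.1  ]
top control 0.78 [188. 169.] 3075 157 208 124 209 [0.626 0.033 0.046]
top deadman 0.71 [184. 167.] 785 164 195 128 189 [0.616 0.035 0.1  ]
top dish 0.79 [243. 265.] 1502 217 265 248 284 [ 0.429 -0.086  0.03 ]
top tape 0.91 [162. 291.] 455 156 181 275 300 [0.375 0.079 0.018]
top waffle1 0.74 [344. 168.] 250 334 353 160 178 [ 0.608 -0.275  0.14 ]
top waffle1 0.66 [341. 193.] 214 335 352 184 200 [ 0.559 -0.266  0.14 ]
top waffle1 0.6 [318. 198.] 250 307 326 187 204 [ 0.549 -0.224  0.14 ]
top waffle1 0.59 [310. 169.] 240 305 321 160 174 [ 0.606 -0.209  0.14 ]
```

```bash
python3 -c "
import cv2
i=cv2.imread('pics/top0.png')[60:310,130:390]; cv2.imwrite('pics/top0c.png',cv2.resize(i,None,fx=2.4,fy=2.4,interpolation=3))
i=cv2.imread('pics/side0.png')[130:290,170:390]; cv2.imwrite('pics/side0c.png',cv2.resize(i,None,fx=3,fy=3,interpolation=3))"
```

```text
(no output)
```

View pics/top0c.png

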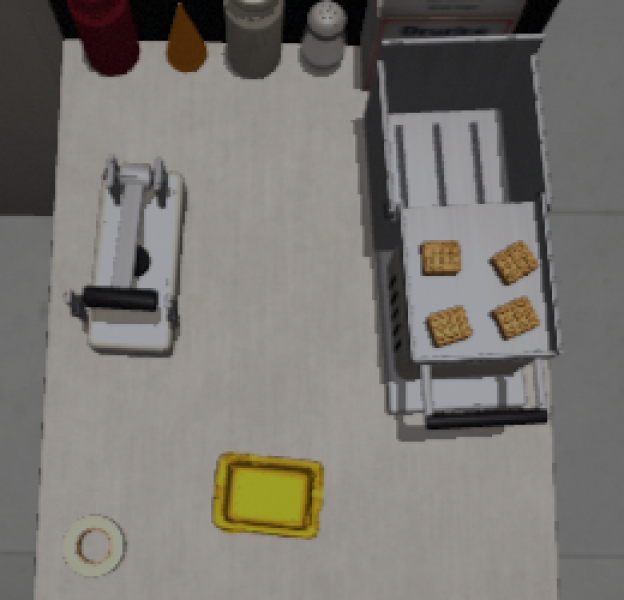

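View pics/side0c.png

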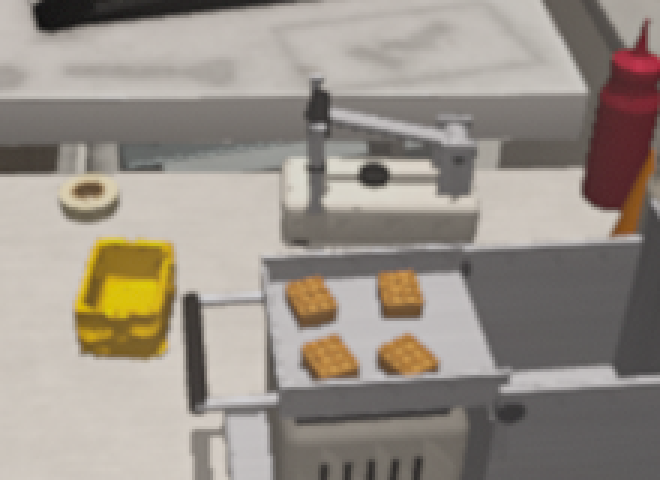

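The top crop shows the bar from (427,418) to (546,413) and the lever grip from (85,297) to (158,299). The side crop shows the bar from (192,293) to (197,410) and the grip around (319,107). Next I refine these with dark-pixel masks and triangulate.

```bash
python3 - <<'E'
from h import *
cs={n:imaging.capture(n) for n in("top","side")}
box={"top":{"bar":(300,365,225,245),"grip":(160,200,176,192)},"side":{"bar":(228,242,220,272),"grip":(270,284,155,178)}}
cen={}
for n in box:
  for k,(a,b,c0,d) in box[n].items():
    m=(cs[n]["pixels"].max(2)<65).astype(np.uint8); M=np.zeros_like(m); M[c0:d,a:b]=m[c0:d,a:b]
    nn,l,st,ce=cv2.connectedComponentsWithStats(M); i=1+st[1:,4].argmax()
    (cx,cy),(w,h),an=cv2.minAreaRect(np.argwhere(l==i)[:,::-1].astype(np.float32))
    z=.125 if k=="bar" else .11
    p=cv2.boxPoints(((cx,cy),(w,h),an)); p=p[np.argsort(p[:,0] if n=="top" else p[:,1])]
    e=[p[:2].mean(0),p[2:].mean(0)]; e3=[atz(cs[n],x,z) for x in e]
    dd=e3[0]-e3[1]
    print(n,k,st[i],np.round([cx,cy,w,h],1),"pos",np.round(atz(cs[n],(cx,cy),z),4),"len",round(np.linalg.norm(dd),3),"ends",np.round(e3,3).tolist(),"yaw",np.degrees(np.arctan2(-dd[0],dd[1])))
    cen[n,k]=(cx,cy)
for k in("bar","grip"):
  A=[];B=[]
  for n in cs:
    o,d=ray(cs[n],cen[n,k]); d/=np.linalg.norm(d);P=np.eye(3)-np.outer(d,d);A.append(P);B.append(P@o)
  print(k,np.linalg.solve(sum(A),sum(B)))
# hinge edges/rail corners from top: crop px -> world
f=lambda x,y:(130+x/2.4,60+y/2.4)
for nm,uv,z in(("hopFL",(383,40),.172),("hopFR",(553,40),.172),("ctrlNL",(90,348),.046),("ctrlNR",(168,352),.046),("ctrlFR",(184,178),.046),("ctrlFL",(103,172),.046)):
  print(nm,np.round(atz(cs["top"],f(*uv),z),3))
E
```

```text
top bar [307 229  51  10 354] [331.9 233.5   8.1  50.4] pos [ 0.485  -0.2509  0.125 ] len 0.096 ends [[0.481, -0.203, 0.125], [0.489, -0.299, 0.125]] yaw 4.672607795675848
top grip [160 179  36  13 317] [177.5 185.   12.   35. ] pos [0.5776 0.0443 0.11  ] len 0.068 ends [[0.577, 0.078, 0.11], [0.578, 0.01, 0.11]] yaw 0.8068340534463501
side bar [232 229   6  36 115] [234.7 246.4  35.1   4. ] pos [ 0.4827 -0.2517  0.125 ] len 0.091 ends [[0.48, -0.204, 0.125], [0.485, -0.295, 0.125]] yaw 3.253777708602923
side grip [272 160   8  11  52] [276.2 164.9   7.2   9.2] pos [0.5792 0.0536 0.11  ] len 0.044 ends [[0.583, 0.076, 0.11], [0.576, 0.032, 0.11]] yaw -8.899484038139788
bar [ 0.48383857 -0.2510615   0.12467072]
grip [0.5773029  0.04352298 0.11585519]
hopFL [ 0.778 -0.168  0.172]
hopFR [ 0.781 -0.304  0.172]
ctrlNL [0.549 0.072 0.046]
ctrlNR [0.546 0.005 0.046]
ctrlFR [ 0.704 -0.004  0.046]
ctrlFL [0.708 0.068 0.046]
```

```bash
cat >> h.py <<'E'
from scipy.spatial.transform import Rotation as R
def down(yaw_y):  # tool z down, tool y at world angle yaw_y (deg)
    a=np.radians(yaw_y); y=np.array([np.cos(a),np.sin(a),0]); z=np.array([0,0,-1.]); return R.from_matrix(np.stack([np.cross(y,z),y,z],1))
def inc(p,rot):
    s=arm.state(); r=R.from_quat(s["tcp_rot"])
    return np.round(np.r_[r.inv().apply(np.array(p)-s["ee_pos"])/.8,(r.inv()*rot).as_rotvec()/(np.pi/2)],4)
E
python3 -c "
from h import *
print(inc((.484,-.251,.2),down(3.5)))"
```

```text
[ 0.4346 -0.225   0.0391 -0.     -0.     -0.7837]
```

Request:
servo_tool([
  {"dx": 0.435, "dy": -0.225, "dz": 0.039, "az": -0.784, "hand": 1},
  {"dx": 0.435, "dy": -0.225, "dz": 0.039, "az": -0.784, "hand": 1},
  {"dx": 0.435, "dy": -0.225, "dz": 0.039, "az": -0.784, "hand": 1},
  {"dx": 0.435, "dy": -0.225, "dz": 0.039, "az": -0.784, "hand": 1},
  {"dx": 0.435, "dy": -0.225, "dz": 0.039, "az": -0.784, "hand": 1},
  {"dx": 0.435, "dy": -0.225, "dz": 0.039, "az": -0.784, "hand": 1},
  {"dx": 0.435, "dy": -0.225, "dz": 0.039, "az": -0.784, "hand": 1},
  {"dx": 0.435, "dy": -0.225, "dz": 0.039, "az": -0.784, "hand": 1},
])

```text
validation failed for argument at $.in...
```

```bash
python3 -c "
from h import *
print(inc((.484,-.251,.2),down(3.5)))"
```

```text
[ 0.4346 -0.225   0.0391 -0.     -0.     -0.7837]
```

Request:
servo_tool([
  {"dx": 0.435, "dy": -0.225, "dz": 0.039, "ax": 0, "ay": 0, "az": -0.784, "hand": 1},
  {"dx": 0.435, "dy": -0.225, "dz": 0.039, "ax": 0, "ay": 0, "az": -0.784, "hand": 1},
  {"dx": 0.435, "dy": -0.225, "dz": 0.039, "ax": 0, "ay": 0, "az": -0.784, "hand": 1},
  {"dx": 0.435, "dy": -0.225, "dz": 0.039, "ax": 0, "ay": 0, "az": -0.784, "hand": 1},
  {"dx": 0.435, "dy": -0.225, "dz": 0.039, "ax": 0, "ay": 0, "az": -0.784, "hand": 1},
  {"dx": 0.435, "dy": -0.225, "dz": 0.039, "ax": 0, "ay": 0, "az": -0.784, "hand": 1},
  {"dx": 0.435, "dy": -0.225, "dz": 0.039, "ax": 0, "ay": 0, "az": -0.784, "hand": 1},
  {"dx": 0.435, "dy": -0.225, "dz": 0.039, "ax": 0, "ay": 0, "az": -0.784, "hand": 1},
])

```text
t: 1.77
ee_pos: [0.4473, -0.2951, 0.2049]
tcp_rot: [0.763, 0.647, 0.0, 0.0]
wrist_force: [0.2, -1.3, -0.2]
opening: 1.0
grasp_force: 0.0
```

```bash
python3 -c "
from h import *
print(inc((.484,-.251,.17),down(3.5)))"
```

```text
[ 0.0618  0.0362  0.0437  0.0003  0.0002 -0.1433]
```

Request:
servo_tool([
  {"dx": 0.062, "dy": 0.036, "dz": 0.044, "ax": 0, "ay": 0, "az": -0.143, "hand": 1},
  {"dx": 0.062, "dy": 0.036, "dz": 0.044, "ax": 0, "ay": 0, "az": -0.143, "hand": 1},
  {"dx": 0.062, "dy": 0.036, "dz": 0.044, "ax": 0, "ay": 0, "az": -0.143, "hand": 1},
  {"dx": 0.062, "dy": 0.036, "dz": 0.044, "ax": 0, "ay": 0, "az": -0.143, "hand": 1},
  {"dx": 0.062, "dy": 0.036, "dz": 0.044, "ax": 0, "ay": 0, "az": -0.143, "hand": 1},
])

```text
t: 2.18
ee_pos: [0.483, -0.2532, 0.1699]
tcp_rot: [0.688, 0.726, -0.0, 0.0]
wrist_force: [0.4, -0.6, -0.1]
opening: 1.002
grasp_force: 0.0
```

```bash
python3 -c "
from h import *
print(inc((.484,-.251,.106),down(3.5)))
out=[]
for n in('top','side'):
    c=imaging.capture(n); u,v=proj(c,(.484,-.251,.13)); u,v=int(u),int(v); i=c['pixels'][v-60:v+60,u-65:u+65,::-1]; out.append(cv2.resize(i,(390,360),interpolation=2))
cv2.imwrite('pics/b.png',np.hstack(out))"
```

```text
[ 0.0027  0.0014  0.0799 -0.0001  0.0003 -0.0048]
```

View pics/b.png

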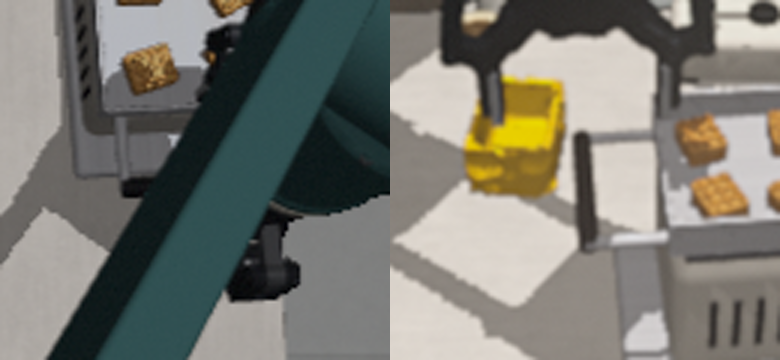

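The side view puts the open fingers (columns 490 and 670) on either side of the bar (column 585). The far finger would hit the tray wall, so I'll half-close before descending.

Request:
servo_tool([
  {"dx": 0.003, "dy": 0.001, "dz": 0, "ax": 0, "ay": 0, "az": -0.005, "hand": -0.05},
  {"dx": 0.003, "dy": 0.001, "dz": 0, "ax": 0, "ay": 0, "az": -0.005, "hand": -0.05},
  {"dx": 0.003, "dy": 0.001, "dz": 0, "ax": 0, "ay": 0, "az": -0.005, "hand": -0.05},
  {"dx": 0.003, "dy": 0.001, "dz": 0, "ax": 0, "ay": 0, "az": -0.005, "hand": -0.05},
  {"dx": 0.003, "dy": 0.001, "dz": 0, "ax": 0, "ay": 0, "az": -0.005, "hand": -0.05},
  {"dx": 0.003, "dy": 0.001, "dz": 0.02, "ax": 0, "ay": 0, "az": -0.005, "hand": -0.05},
])

```text
t: 2.78
ee_pos: [0.4856, -0.2517, 0.156]
tcp_rot: [0.685, 0.729, 0.0, 0.003]
wrist_force: [0.2, 0.0, 1.5]
opening: 0.475
grasp_force: 0.0
```

Request:
servo_tool([
  {"dx": 0, "dy": 0, "dz": 0.02, "ax": 0, "ay": 0, "az": 0, "hand": -0.05},
  {"dx": 0, "dy": 0, "dz": 0.04, "ax": 0, "ay": 0, "az": 0, "hand": -0.05},
  {"dx": 0, "dy": 0, "dz": 0.06, "ax": 0, "ay": 0, "az": 0, "hand": -0.05},
  {"dx": 0, "dy": 0, "dz": 0.06, "ax": 0, "ay": 0, "az": 0, "hand": -0.05},
])

```text
t: 3.12
ee_pos: [0.4818, -0.2491, 0.103]
tcp_rot: [0.685, 0.729, -0.0, -0.003]
wrist_force: [-0.2, 0.6, -0.2]
opening: 0.476
grasp_force: 0.0
```

Clean descent. Closing on the bar.

Request:
servo_tool([
  {"dx": 0, "dy": 0, "dz": 0, "ax": 0, "ay": 0, "az": 0, "hand": -1},
  {"dx": 0, "dy": 0, "dz": 0, "ax": 0, "ay": 0, "az": 0, "hand": -1},
  {"dx": 0, "dy": 0, "dz": 0, "ax": 0, "ay": 0, "az": 0, "hand": -1},
  {"dx": 0, "dy": 0, "dz": 0, "ax": 0, "ay": 0, "az": 0, "hand": -1},
  {"dx": 0, "dy": 0, "dz": 0, "ax": 0, "ay": 0, "az": 0, "hand": -1},
  {"dx": 0, "dy": 0, "dz": 0, "ax": 0, "ay": 0, "az": 0, "hand": -1},
], newtons=30)

```text
t: 3.62
ee_pos: [0.4833, -0.2506, 0.1064]
tcp_rot: [0.685, 0.729, -0.0, 0.0]
wrist_force: [-4.6, -2.1, 4.7]
opening: 0.138
grasp_force: 29.7
```

```bash
python3 -c "
from h import *
s=arm.state();print(s['ee_pos'],s['opening'],s['grasp_force'],s['wrist_force'])
r=R.from_quat(s['tcp_rot']); u=np.array([np.cos(np.radians(3.5)),np.sin(np.radians(3.5)),0])
for t in np.arange(.07,1.1,.07):
    d=.175*((1-np.cos(t))*u+np.array([0,0,np.sin(t)])); print(round(t,2),np.round(r.inv().apply(d)/.8,3))"
```

```text
[ 0.48332338 -0.25062961  0.10643466] 0.13812553608318648 29.684371948242188 [-4.61669319 -2.05591121  4.72709898]
0.07 [-0.     0.001 -0.015]
0.14 [-0.     0.002 -0.031]
0.21 [-0.     0.005 -0.046]
0.28 [-0.     0.008 -0.06 ]
0.35 [-0.     0.013 -0.075]
0.42 [-0.     0.019 -0.089]
0.49 [-0.     0.026 -0.103]
0.56 [-0.     0.033 -0.116]
0.63 [-0.     0.042 -0.129]
0.7 [-0.     0.051 -0.141]
0.77 [-0.     0.062 -0.152]
0.84 [-0.     0.073 -0.163]
0.91 [-0.     0.084 -0.173]
0.98 [-0.     0.097 -0.182]
1.05 [-0.    0.11 -0.19]
```

Request:
servo_tool([
  {"dx": 0, "dy": 0.001, "dz": -0.015, "ax": 0, "ay": 0, "az": 0, "hand": -1},
  {"dx": 0, "dy": 0.002, "dz": -0.031, "ax": 0, "ay": 0, "az": 0, "hand": -1},
  {"dx": 0, "dy": 0.005, "dz": -0.046, "ax": 0, "ay": 0, "az": 0, "hand": -1},
  {"dx": 0, "dy": 0.008, "dz": -0.06, "ax": 0, "ay": 0, "az": 0, "hand": -1},
  {"dx": 0, "dy": 0.013, "dz": -0.075, "ax": 0, "ay": 0, "az": 0, "hand": -1},
  {"dx": 0, "dy": 0.019, "dz": -0.089, "ax": 0, "ay": 0, "az": 0, "hand": -1},
  {"dx": 0, "dy": 0.026, "dz": -0.103, "ax": 0, "ay": 0, "az": 0, "hand": -1},
  {"dx": 0, "dy": 0.026, "dz": -0.103, "ax": 0, "ay": 0, "az": 0, "hand": -1},
])

```text
t: 4.28
ee_pos: [0.503, -0.2493, 0.19]
tcp_rot: [0.684, 0.729, -0.001, -0.001]
wrist_force: [-10.3, -2.1, 2.6]
opening: 0.139
grasp_force: 29.6
```

Request:
servo_tool([
  {"dx": 0, "dy": 0.007, "dz": -0.013, "ax": 0, "ay": 0, "az": 0, "hand": -1},
  {"dx": 0, "dy": 0.015, "dz": -0.026, "ax": 0, "ay": 0, "az": 0, "hand": -1},
  {"dx": 0, "dy": 0.024, "dz": -0.038, "ax": 0, "ay": 0, "az": 0, "hand": -1},
  {"dx": 0, "dy": 0.035, "dz": -0.049, "ax": 0, "ay": 0, "az": 0, "hand": -1},
  {"dx": 0, "dy": 0.046, "dz": -0.06, "ax": 0, "ay": 0, "az": 0, "hand": -1},
  {"dx": 0, "dy": 0.057, "dz": -0.07, "ax": 0, "ay": 0, "az": 0, "hand": -1},
  {"dx": 0, "dy": 0.07, "dz": -0.079, "ax": 0, "ay": 0, "az": 0, "hand": -1},
  {"dx": 0, "dy": 0.07, "dz": -0.079, "ax": 0, "ay": 0, "az": 0, "hand": -1},
])

```text
t: 4.95
ee_pos: [0.5593, -0.2459, 0.2554]
tcp_rot: [0.685, 0.729, -0.001, -0.0]
wrist_force: [-15.0, 0.2, 20.0]
opening: 0.135
grasp_force: 30.9
```

Request:
servo_tool([
  {"dx": 0, "dy": 0, "dz": 0, "ax": 0, "ay": 0, "az": 0, "hand": -1},
  {"dx": 0, "dy": 0, "dz": 0, "ax": 0, "ay": 0, "az": 0, "hand": -1},
  {"dx": 0, "dy": 0, "dz": 0, "ax": 0, "ay": 0, "az": 0, "hand": -1},
  {"dx": 0, "dy": 0, "dz": 0, "ax": 0, "ay": 0, "az": 0, "hand": -1},
  {"dx": 0, "dy": 0, "dz": 0, "ax": 0, "ay": 0, "az": 0, "hand": -1},
  {"dx": 0, "dy": 0, "dz": 0, "ax": 0, "ay": 0, "az": 0, "hand": -1},
  {"dx": 0, "dy": 0, "dz": 0, "ax": 0, "ay": 0, "az": 0, "hand": -1},
  {"dx": 0, "dy": 0, "dz": 0, "ax": 0, "ay": 0, "az": 0, "hand": -1},
])

```text
t: 5.62
ee_pos: [0.5576, -0.2459, 0.2542]
tcp_rot: [0.685, 0.729, -0.002, -0.001]
wrist_force: [-14.5, 0.8, 20.6]
opening: 0.134
grasp_force: 30.8
```

```bash
python3 -c "
from h import *
out=[]
for n in('top','side'):
    c=imaging.capture(n); u,v=proj(c,(.68,-.24,.12)); u,v=int(u),int(v); i=c['pixels'][max(v-80,0):v+80,u-85:u+85,::-1]; out.append(cv2.resize(i,(390,380),interpolation=2))
    print([(round(r['p'],2),np.round(r['uv'])) for r in regions_of(n,'waffle1')])
cv2.imwrite('pics/c.png',np.hstack(out))"
```

```text
[(0.71, array([301., 125.])), (0.55, array([320., 122.]))]
[(0.74, array([326., 261.]))]
```

View pics/c.png

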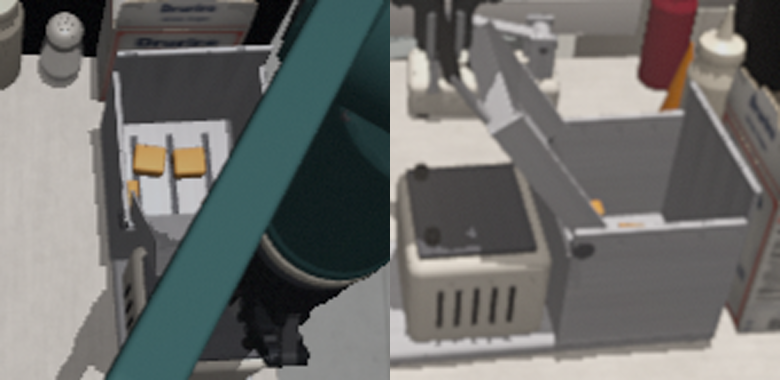

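Two chunks show on the hopper floor at crop (150,160) and (190,160), with a third at its left edge at (133,188). The tray floor I can see is empty. Lowering now.

Request:
servo_tool([
  {"dx": 0, "dy": -0.013, "dz": 0.009, "ax": 0, "ay": 0, "az": 0, "hand": -1},
  {"dx": 0, "dy": -0.024, "dz": 0.019, "ax": 0, "ay": 0, "az": 0, "hand": -1},
  {"dx": 0, "dy": -0.035, "dz": 0.03, "ax": 0, "ay": 0, "az": 0, "hand": -1},
  {"dx": 0, "dy": -0.046, "dz": 0.041, "ax": 0, "ay": 0, "az": 0, "hand": -1},
  {"dx": 0, "dy": -0.055, "dz": 0.053, "ax": 0, "ay": 0, "az": 0, "hand": -1},
  {"dx": 0, "dy": -0.063, "dz": 0.066, "ax": 0, "ay": 0, "az": 0, "hand": -1},
  {"dx": 0, "dy": -0.07, "dz": 0.079, "ax": 0, "ay": 0, "az": 0, "hand": -1},
  {"dx": 0, "dy": -0.07, "dz": 0.079, "ax": 0, "ay": 0, "az": 0, "hand": -1},
])

```text
t: 6.48
ee_pos: [0.502, -0.2494, 0.187]
tcp_rot: [0.685, 0.729, -0.001, -0.001]
wrist_force: [-6.5, -2.4, 3.3]
opening: 0.136
grasp_force: 31.1
```

Request:
servo_tool([
  {"dx": 0, "dy": -0.007, "dz": 0.014, "ax": 0, "ay": 0, "az": 0, "hand": -1},
  {"dx": 0, "dy": -0.013, "dz": 0.028, "ax": 0, "ay": 0, "az": 0, "hand": -1},
  {"dx": 0, "dy": -0.018, "dz": 0.043, "ax": 0, "ay": 0, "az": 0, "hand": -1},
  {"dx": 0, "dy": -0.021, "dz": 0.057, "ax": 0, "ay": 0, "az": 0, "hand": -1},
  {"dx": 0, "dy": -0.024, "dz": 0.072, "ax": 0, "ay": 0, "az": 0, "hand": -1},
  {"dx": 0, "dy": -0.025, "dz": 0.088, "ax": 0, "ay": 0, "az": 0, "hand": -1},
  {"dx": 0, "dy": -0.026, "dz": 0.102, "ax": 0, "ay": 0, "az": 0, "hand": -1},
  {"dx": 0, "dy": -0.026, "dz": 0.102, "ax": 0, "ay": 0, "az": 0, "hand": -1},
])

```text
t: 7.15
ee_pos: [0.4833, -0.2506, 0.1057]
tcp_rot: [0.685, 0.729, -0.0, -0.0]
wrist_force: [-3.6, -3.3, -2.5]
opening: 0.135
grasp_force: 32.9
```

```bash
python3 -c "
from h import *
out=[]
for n in('top','side'):
    c=imaging.capture(n); u,v=proj(c,(.68,-.24,.12)); u,v=int(u),int(v); i=c['pixels'][max(v-80,0):v+80,u-85:u+85,::-1]; out.append(cv2.resize(i,(390,380),interpolation=2))
    print([(round(r['p'],2),np.round(r['uv'])) for r in regions_of(n,'waffle1')])
cv2.imwrite('pics/d.png',np.hstack(out))"
```

```text
[(0.65, array([322., 123.])), (0.65, array([329., 143.])), (0.53, array([301., 125.]))]
[(0.41, array([342., 252.]))]
```

View pics/d.png

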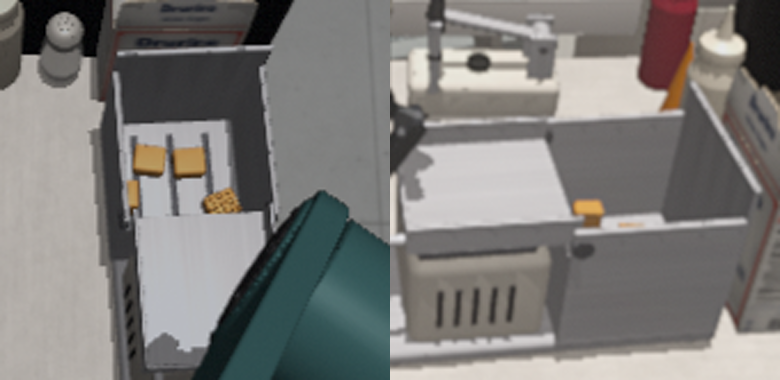

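All four chunks are in the hopper: top crop (150,160), (190,160), (222,202) and (133,195). The last one stands against the left wall, so I check its height.

```bash
python3 -c "
from h import *
c=imaging.capture('side'); u,v=proj(c,(.68,-.24,.12)).astype(int)
t=imaging.capture('top'); u2,v2=proj(t,(.68,-.24,.12)).astype(int)
ra=(u-85+588/2.294,v-80+212/2.375); rb=(u2-85+133/2.294,max(v2-80,0)+195/2.375)
A=[];B=[]
for cc,p in((c,ra),(t,rb)):
    o,d=ray(cc,p); d/=np.linalg.norm(d);P=np.eye(3)-np.outer(d,d);A.append(P);B.append(P@o)
    print([np.round(o+d*((y-o[1])/d[1]),3) for y in(-.165,-.175,-.185)])
X=np.linalg.solve(sum(A),sum(B));print(X, [a@X-b for a,b in zip(A,B)])
al=np.radians(3.5);H=np.array([.484,-.251])+(.157+.078)*np.array([np.cos(al),np.sin(al)]);print('hopper',H)
"
```

```text
[array([ 1.087, -0.165,  0.015]), array([ 1.077, -0.175,  0.025]), array([ 1.067, -0.185,  0.035])]
[array([ 0.622, -0.165,  0.278]), array([ 0.647, -0.175,  0.202]), array([ 0.673, -0.185,  0.127])]
[ 0.81019924 -0.25916854  0.12483547] [array([-0.11953523,  0.0672498 , -0.0496788 ]), array([ 0.11953523, -0.0672498 ,  0.0496788 ])]
hopper [ 0.71856168 -0.23665359]
```

```bash
python3 -c "
from h import *
c=imaging.capture('side'); u,v=proj(c,(.68,-.24,.12)).astype(int)
t=imaging.capture('top'); u2,v2=proj(t,(.68,-.24,.12)).astype(int)
ra=(u-85+198/2.294,v-80+212/2.375); rb=(u2-85+133/2.294,max(v2-80,0)+195/2.375)
A=[];B=[]
for cc,p in((c,ra),(t,rb)):
    o,d=ray(cc,p); d/=np.linalg.norm(d);P=np.eye(3)-np.outer(d,d);A.append(P);B.append(P@o)
    print([np.round(o+d*((y-o[1])/d[1]),3) for y in(-.175,-.185,-.195)])
X=np.linalg.solve(sum(A),sum(B));print(X, [a@X-b for a,b in zip(A,B)])
"
```

```text
[array([ 0.706, -0.175,  0.034]), array([ 0.702, -0.185,  0.044]), array([ 0.699, -0.195,  0.053])]
[array([ 0.647, -0.175,  0.202]), array([ 0.673, -0.185,  0.127]), array([ 0.699, -0.195,  0.052])]
[ 0.69864829 -0.19486671  0.05315336] [array([-4.34249905e-04,  3.97478187e-06, -1.48533815e-04]), array([ 4.34249905e-04, -3.97478187e-06,  1.48533815e-04])]
```

That chunk is at z≈0.05, well inside the hopper. Releasing the bar and rising.

Request:
servo_tool([
  {"dx": 0, "dy": 0, "dz": 0, "ax": 0, "ay": 0, "az": 0, "hand": -0.1},
  {"dx": 0, "dy": 0, "dz": 0, "ax": 0, "ay": 0, "az": 0, "hand": -0.1},
  {"dx": 0, "dy": 0, "dz": 0, "ax": 0, "ay": 0, "az": 0, "hand": -0.1},
  {"dx": 0, "dy": 0, "dz": 0, "ax": 0, "ay": 0, "az": 0, "hand": -0.1},
  {"dx": 0, "dy": 0, "dz": -0.03, "ax": 0, "ay": 0, "az": 0, "hand": -0.1},
  {"dx": 0, "dy": 0, "dz": -0.06, "ax": 0, "ay": 0, "az": 0, "hand": -0.1},
  {"dx": 0, "dy": 0, "dz": -0.11, "ax": 0, "ay": 0, "az": 0, "hand": -0.1},
  {"dx": 0, "dy": 0, "dz": -0.15, "ax": 0, "ay": 0, "az": 0, "hand": -0.1},
])

```text
t: 8.22
ee_pos: [0.4839, -0.25, 0.2283]
tcp_rot: [0.685, 0.729, 0.0, 0.0]
wrist_force: [1.1, -0.3, -0.4]
opening: 0.451
grasp_force: 0.0
```

```bash
python3 -c "
from h import *
print(inc((.575,.037,.22),down(-2.3)))"
```

```text
[ 3.509e-01  1.361e-01  1.060e-02  3.000e-04 -2.000e-04  6.540e-02]
```

Request:
servo_tool([
  {"dx": 0.351, "dy": 0.136, "dz": 0, "ax": 0, "ay": 0, "az": 0.065, "hand": -1},
  {"dx": 0.351, "dy": 0.136, "dz": 0, "ax": 0, "ay": 0, "az": 0.065, "hand": -1},
  {"dx": 0.351, "dy": 0.136, "dz": 0, "ax": 0, "ay": 0, "az": 0.065, "hand": -1},
  {"dx": 0.351, "dy": 0.136, "dz": 0, "ax": 0, "ay": 0, "az": 0.065, "hand": -1},
  {"dx": 0.351, "dy": 0.136, "dz": 0, "ax": 0, "ay": 0, "az": 0.065, "hand": -1},
  {"dx": 0.351, "dy": 0.136, "dz": 0, "ax": 0, "ay": 0, "az": 0.065, "hand": -1},
  {"dx": 0.351, "dy": 0.136, "dz": 0, "ax": 0, "ay": 0, "az": 0.065, "hand": -1},
  {"dx": 0.351, "dy": 0.136, "dz": 0, "ax": 0, "ay": 0, "az": 0.065, "hand": -1},
])

```text
t: 8.88
ee_pos: [0.5763, 0.0427, 0.2269]
tcp_rot: [0.72, 0.694, 0.002, -0.0]
wrist_force: [0.9, 1.0, -0.0]
opening: -0.001
grasp_force: 0.0
```

```bash
python3 -c "
from h import *
print(inc((.574,.037,.14),down(-2.3)))"
```

```text
[-0.0076 -0.0029  0.1085  0.0013 -0.0022  0.0026]
```

Request:
servo_tool([
  {"dx": 0, "dy": 0, "dz": 0, "ax": 0, "ay": 0, "az": 0, "hand": -1},
  {"dx": 0, "dy": 0, "dz": 0.04, "ax": 0, "ay": 0, "az": 0, "hand": -1},
  {"dx": 0, "dy": 0, "dz": 0.08, "ax": 0, "ay": 0, "az": 0, "hand": -1},
  {"dx": 0, "dy": 0, "dz": 0.11, "ax": 0, "ay": 0, "az": 0, "hand": -1},
  {"dx": 0, "dy": 0, "dz": 0.11, "ax": 0, "ay": 0, "az": 0, "hand": -1},
  {"dx": 0, "dy": 0, "dz": 0.11, "ax": 0, "ay": 0, "az": 0, "hand": -1},
])

```text
t: 9.38
ee_pos: [0.5734, 0.0356, 0.1377]
tcp_rot: [0.721, 0.693, -0.001, -0.001]
wrist_force: [0.6, 0.6, 1.0]
opening: -0.0
grasp_force: 0.0
```

```bash
python3 -c "
from h import *
print(inc((.574,.037,.098),down(-2.3)))
out=[]
for n in('top','side'):
    c=imaging.capture(n); u,v=proj(c,(.6,.037,.12)); u,v=int(u),int(v); i=c['pixels'][max(v-60,0):v+60,u-65:u+65,::-1]; out.append(cv2.resize(i,(390,360),interpolation=2))
cv2.imwrite('pics/e.png',np.hstack(out))"
```

```text
[ 0.0018  0.0008  0.0496 -0.0021  0.0001 -0.0004]
```

View pics/e.png

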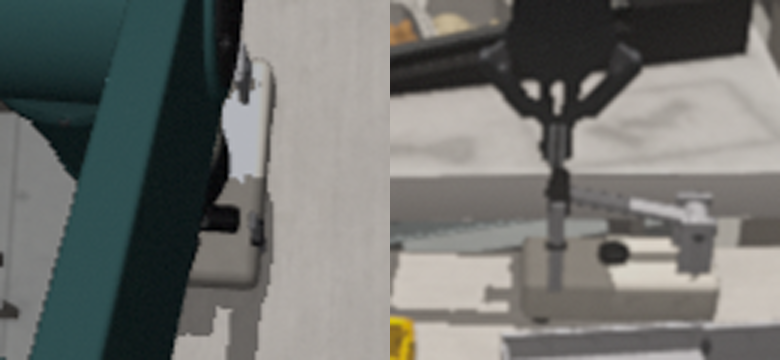

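In the side view the shut fingers (column 558) stand right over the grip (column 560). Lowering slowly and watching the force.

Request:
servo_tool([
  {"dx": 0, "dy": 0, "dz": 0.01, "ax": 0, "ay": 0, "az": 0, "hand": -1},
  {"dx": 0, "dy": 0, "dz": 0.02, "ax": 0, "ay": 0, "az": 0, "hand": -1},
  {"dx": 0, "dy": 0, "dz": 0.025, "ax": 0, "ay": 0, "az": 0, "hand": -1},
  {"dx": 0, "dy": 0, "dz": 0.03, "ax": 0, "ay": 0, "az": 0, "hand": -1},
  {"dx": 0, "dy": 0, "dz": 0.035, "ax": 0, "ay": 0, "az": 0, "hand": -1},
  {"dx": 0, "dy": 0, "dz": 0.035, "ax": 0, "ay": 0, "az": 0, "hand": -1},
  {"dx": 0, "dy": 0, "dz": 0.035, "ax": 0, "ay": 0, "az": 0, "hand": -1},
])

```text
t: 10.07
ee_pos: [0.5741, 0.0369, 0.1102]
tcp_rot: [0.721, 0.693, -0.0, -0.001]
wrist_force: [-3.6, -0.2, 3.3]
opening: -0.005
grasp_force: 1.8
```

Contact is made, with about 4 N on the lever. Another 16 mm brings it level.

Request:
servo_tool([
  {"dx": 0, "dy": 0, "dz": 0.004, "ax": 0, "ay": 0, "az": 0, "hand": -1},
  {"dx": 0, "dy": 0, "dz": 0.008, "ax": 0, "ay": 0, "az": 0, "hand": -1},
  {"dx": 0, "dy": 0, "dz": 0.012, "ax": 0, "ay": 0, "az": 0, "hand": -1},
  {"dx": 0, "dy": 0, "dz": 0.016, "ax": 0, "ay": 0, "az": 0, "hand": -1},
  {"dx": 0, "dy": 0, "dz": 0.02, "ax": 0, "ay": 0, "az": 0, "hand": -1},
  {"dx": 0, "dy": 0, "dz": 0.02, "ax": 0, "ay": 0, "az": 0, "hand": -1},
  {"dx": 0, "dy": 0, "dz": 0.02, "ax": 0, "ay": 0, "az": 0, "hand": -1},
  {"dx": 0, "dy": 0, "dz": 0.02, "ax": 0, "ay": 0, "az": 0, "hand": -1},
])

```text
t: 10.73
ee_pos: [0.5744, 0.0369, 0.0943]
tcp_rot: [0.721, 0.693, -0.0, -0.0]
wrist_force: [-5.1, 1.1, 4.9]
opening: 0.001
grasp_force: 2.5
```

```bash
python3 -c "
from h import *
c=imaging.capture('side'); u,v=proj(c,(.62,.037,.09)).astype(int); i=c['pixels'][v-35:v+35,u-45:u+45,::-1]; cv2.imwrite('pics/f.png',cv2.resize(i,None,fx=7,fy=7,interpolation=2))
s=arm.state();print(s['ee_pos'],s['wrist_force'])"
```

```text
[0.57442637 0.03689469 0.09439121] [-4.35414889  0.88078304  5.11762188]
```

View pics/f.png

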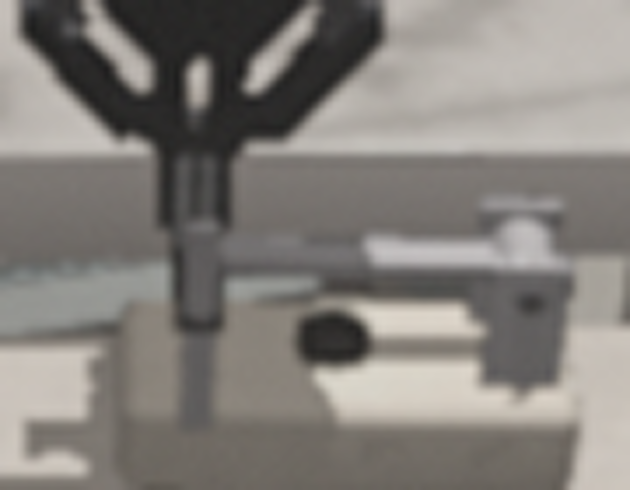

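The lever arm looks level (row ~250 from grip to pivot), and the 5 N push agrees. Holding, then handing in.

Request:
servo_tool([
  {"dx": 0, "dy": 0, "dz": 0, "ax": 0, "ay": 0, "az": 0, "hand": -1},
  {"dx": 0, "dy": 0, "dz": 0, "ax": 0, "ay": 0, "az": 0, "hand": -1},
  {"dx": 0, "dy": 0, "dz": 0, "ax": 0, "ay": 0, "az": 0, "hand": -1},
  {"dx": 0, "dy": 0, "dz": 0, "ax": 0, "ay": 0, "az": 0, "hand": -1},
  {"dx": 0, "dy": 0, "dz": 0, "ax": 0, "ay": 0, "az": 0, "hand": -1},
  {"dx": 0, "dy": 0, "dz": 0, "ax": 0, "ay": 0, "az": 0, "hand": -1},
  {"dx": 0, "dy": 0, "dz": 0, "ax": 0, "ay": 0, "az": 0, "hand": -1},
  {"dx": 0, "dy": 0, "dz": 0, "ax": 0, "ay": 0, "az": 0, "hand": -1},
])

```text
t: 11.45
ee_pos: [0.5744, 0.0369, 0.0944]
tcp_rot: [0.721, 0.693, -0.0, -0.0]
wrist_force: [-5.1, 0.9, 4.9]
opening: -0.0
grasp_force: 2.5
```

Request:
servo_tool([
  {"dx": 0, "dy": 0, "dz": 0, "ax": 0, "ay": 0, "az": 0, "hand": -1},
  {"dx": 0, "dy": 0, "dz": 0, "ax": 0, "ay": 0, "az": 0, "hand": -1},
  {"dx": 0, "dy": 0, "dz": 0, "ax": 0, "ay": 0, "az": 0, "hand": -1},
  {"dx": 0, "dy": 0, "dz": 0, "ax": 0, "ay": 0, "az": 0, "hand": -1},
  {"dx": 0, "dy": 0, "dz": 0, "ax": 0, "ay": 0, "az": 0, "hand": -1},
  {"dx": 0, "dy": 0, "dz": 0, "ax": 0, "ay": 0, "az": 0, "hand": -1},
  {"dx": 0, "dy": 0, "dz": 0, "ax": 0, "ay": 0, "az": 0, "hand": -1},
  {"dx": 0, "dy": 0, "dz": 0, "ax": 0, "ay": 0, "az": 0, "hand": -1},
])

```text
t: 12.12
ee_pos: [0.5745, 0.0369, 0.0945]
tcp_rot: [0.721, 0.693, -0.0, -0.0]
wrist_force: [-4.1, 1.1, 5.7]
opening: -0.001
grasp_force: 2.5
```

```bash
python3 -c "
from h import *
s=arm.state();print(s['ee_pos'],s['wrist_force']);print(job.close_job())"
```

```text
[0.57448498 0.03690799 0.09450101] [-4.08119221  1.1373221   5.70370939]
the job is handed in; nothing more can be done
None
```

Job handed in at about 12 s, with no verdict returned: all four chunks are in the hopper, the tray is flat, and the shut fingers are pressing the dead-man lever level from above (about 5 N) rather than gripping round it.

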